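Key the bird feeder's cap onto its pin and press it home

TASK

The bird feeder's cap is turned the wrong way and stands up off the rim. With a fingertip against the side of the cap's tab, push the cap round until its notch is over the pin, then press the cap down with the fingertips until it is fully home, and take the hand away. Do not pinch the tab or lift the cap, and leave the mug, binoculars, nectar feeder and book stand where they are.

Things in the scene. Friction and masses are not known exactly. Their poses are not given: they have to be found in the camera images.
- feeder: Plastic tube bird feeder, upright and fixed to the ledge: black round foot 156 mm across, clear tube 92 mm across, collar 98 mm across whose rim is 114 mm above the ledge. Two thin perches stick out to 82 mm from the axis along its +y and -y, 40 mm up. Origin: centre of its underside on the ledge; z up; the key pin points along its +x.
- pin_tip (a point): Outer end of the feeder's key pin: a level steel rod 8 mm thick with a rounded top, pointing straight out from the rim, its end 66 mm from the feeder's axis and its middle 116 mm above the ledge (top of the pin at 120 mm). It sticks out 11 mm past the cap's edge. It does not move.
- cap (a joint): Turn of the cap about the upright axis, rad, anticlockwise from above positive, stops at -3.6 and 3.6. 0: notch opposite the pin. +3.14 or -3.14: notch over the pin; either will do. Starts between -1.1 and 1.1, stays where left, resists with 0.06 N m (1.6 N at the tab). The notch passes the pin within 0.06 rad (3.5 mm); the pin's round top leads it in from up to 0.08 rad.
- plug (a joint): How far the cap is pressed down, m. 0: as it starts, its underside 122 mm above the ledge. 0.008: fully home on the rim, the pin inside the notch. Negative: pulled up. The stopper under the cap is stiff: it moves at 5 to 6 N and stays where it is left, with no spring back. With the notch off the pin, the pin stops the cap after 2 mm.
- cap_top (a point): Centre of the cap's top, on its upright turning axis (the feeder's axis), 133 mm above the ledge at the start and 125 mm when home; +x points to the tab, -x to the notch. The cap is a white plastic disc 110 mm across, 10 mm thick, flat on top but for the tab and a raised spot at the centre, 1 mm high and 30 mm across: the place to press.
- notch (a point): Middle of the notch in the cap's edge, at the level of its upper face: a straight-sided slot 15 mm wide, open at the edge, cut in 15 mm from the edge, right through the cap, centred 47.5 mm from the axis, directly opposite the tab. Turns with the cap.
- tab_mid (a point): Middle of the cap's upright finger tab, 37 mm from the axis, 144 mm above the ledge at the start. The tab is a radial fin of white plastic, 22 to 52 mm from the axis, 13 mm thick and 24 mm tall above the cap's flat top. Its flat sides are for pushing. Turns with the cap.
- cheek_a: The tab's flat side facing anticlockwise (seen from above): a strip 26 mm long and 21 mm high. Push this one to turn the cap clockwise. Origin: on the cap's axis, at the cap's underside.
- cheek_b: The tab's flat side facing clockwise (seen from above), of the same size. Push this one to turn the cap anticlockwise. Touching both sides of the tab at once counts as pinching it. Origin: on the cap's axis, at the cap's underside.
- mug: Red mug, 80 mm across, 90 mm high, handle along its +y. Bystander. Origin: centre of its underside.
- binoculars: Steel binoculars lying flat, 135 mm long (along x), 110 mm wide, 50 mm high. Bystander. Origin: on the ledge under the middle.
- nectar: Glass hummingbird feeder on a round steel saucer 110 mm across, 154 mm high. Bystander. Origin: centre of its underside.
- stand: Aluminium stand holding a field guide, foot 110 x 150 mm, about 135 mm high. Bystander. Origin: centre of its underside.

How it is judged:
By the outcome, as a careful person would: the job done as asked, in the order asked, and still so for the second after the job is handed in, with the robot touching nothing.
It also fails if it takes over 51 s, if anything falls off the work surface, if the arm or the gripper's body presses on something with over 40 N, if the wrist force passes 120 N, or if a joint passes its speed limit or range.

ROBOT

A 6-joint arm with a two-finger parallel gripper is mounted at the origin on the work surface. World frame = base frame: x ahead of the robot, y to its left, z up, the work surface at z = 0. Lengths are in m, angles in degrees, forces in N, time in s.
With the tool pointing down it reaches from about 0.375 to 0.9 m from the base axis. Payload 3.1 kg.
Tool frame: the origin (TCP) lies at the very end of the fingers, on their centre line; the grasp point (between the pads) lies 19 mm behind it; z points along the fingers, x is the direction in which the jaws open and shut, and the axes are right-handed (so a half turn about z gives the same grasp; the last joint's range is limited). The gripper opens to 87 mm and grips with 3 to 60 N. Pads are 19 mm wide; open, the fingers measure 117 mm over their backs; the gripper's body (75 mm by 190 mm) begins 51 mm behind the grasp point.
Start: joints at [60.877, 30.224, 82.088, -0, 67.689, -10.227], TCP at [0.202, 0.591, 0.223] pointing down, gripper open.
Joint ranges: [-176.69, 176.69], [-43.24, 126.21], [12.49, 139.97], [-82, 262], [0, 151.66], [-163.58, 163.58]. Speed limits (degrees/s): [159.86, 159.86, 180, 180, 180, 180].

INTERFACE

Orientations are given as a 3x3 rotation matrix whose columns are the frame's x, y, z axes.
In Python, from rig import bot gives the robot as it stands.
- The arm moves only by the tool arm_command, never from a script. Its argument "plan" is a list of rows, each an object of numbers: "claw": the opening, from 0 (shut) to 1 (fully open); "dx", "dy", "dz": the shift along the tool's x, y, z in cm; "twist": the turn about the tool's z in degrees. A call has 1 to 8 rows; each row is the pose to reach, as a shift and turn from the pose measured when the call began, along the tool's axes at that moment; what a row does not reach only later rows make up. A row lasts 1/12 s, in which the tool goes at most 41.7 mm and 7.16 degrees, less where a joint would pass 70% of its speed; a pose out of reach is approached as far as the arm can. A call with a gripper value outside its range is refused whole. The fingers move at their own pace and stop on an object; the grip force is fixed at half the most. Time passes only in rows, so rows that repeat a pose let the fingers close. It gives the time, the measured TCP pose, the force and the opening at its end, in the units of the state.
- bot.read_state(): the state, without advancing time (a new reading comes with each control period).
- bot.capture(name): name is "scene" or "top"; returns the picture (420x560x3 uint8, red, green, blue); there is no depth.
- bot.calibration(name): a dict with "intrinsics" (3x3 intrinsics, pixels), "rvec" (rotation vector, rad) and "tvec" (3), from world to camera coordinates, as OpenCV has them. Camera axes: x right, y down, z forward; pixel columns grow to the right and rows downward; lengths in m; the calibration is good to about 2 mm. A picture is of the moment at which its call begins. calibration takes no time and is no camera call.
- bot.hand_in(): hands the job in, once; it reports no verdict.
The state is a dict: "time_s": time; "joint_positions": joint angles; "qvel": joint speeds; "tau": joint torques, N m; "position": TCP position; "tcp_rot": TCP orientation; "force": force on the tool from outside, world axes, zero at the start; "moment": the same for the moment, N m; "opening": opening from 0.0 (shut) to 1.0 (fully open).
Only numpy, scipy, OpenCV 4.12 (cv2) and the standard library are available. Lean on these libraries where they do the work, as an engineer would, in place of code of your own. Each camera call takes 0.05 s, during which the arm holds its last target.

## Working session

There is one attempt and no reset: what is moved stays moved. The work goes in short steps, Python scripts to look and compute and a tool call to move; the robot and the scene stay as the last step left them, time stands still between calls to the robot, and variables do not carry over. Pictures are saved under pics/ and viewed, and the job is handed in when it is done.

Besides the shell and the picture viewer there is one more tool, called after "Emit:" as name(argument=value, ...) on one line, values as JSON. arm_command: Moves the arm, as the interface text tells. Its arguments: {"type":"object","properties":{"plan":{"type":"array"}},"required":["plan"]}

```bash
ls; mkdir -p pics; python3 - <<'E'
from rig import bot
import cv2
s=bot.read_state()
for k,v in s.items(): print(k,v)
for n in("scene","top"):
    im=bot.capture(n); cv2.imwrite(f"pics/{n}0.png",im[:,:,::-1]); print(n,bot.calibration(n))
E
```

```text
pics
time_s 0.0
joint_positions [ 6.08752961e+01  3.02788378e+01  8.21545951e+01  1.61309924e-03
  6.76870751e+01 -1.02251301e+01]
qvel [ 0.07818147  0.13096658 -0.13141665 -0.02651085 -0.00707066 -0.08222875]
tau [ 1.42424087e-03 -4.40034449e+01 -1.76592761e+01  6.33980753e-02
  5.80437889e-02 -1.64569719e-04]
position [0.20203825 0.59070034 0.22158293]
tcp_rot [[ 3.23919439e-01  9.46084088e-01 -1.04643409e-03]
 [ 9.46082413e-01 -3.23920884e-01 -1.82465102e-03]
 [-2.06523516e-03 -3.98972954e-04 -9.99997788e-01]]
force [-0.47871582  0.73884888 -0.395748  ]
moment [-0.01446919  0.01453635  0.01097057]
opening 0.9981955320338939
scene {'intrinsics': array([[413.11213909,   0.        , 273.99600844],
       [  0.        , 413.11213909, 210.75611332],
       [  0.        ,   0.        ,   1.        ]]), 'rvec': array([ 1.7879189 ,  1.38149446, -0.75442097]), 'tvec': array([-0.15614732, -0.21062855,  1.45264464])}
top {'intrinsics': array([[439.29578721,   0.        , 278.24929444],
       [  0.        , 439.29578721, 214.55263733],
       [  0.        ,   0.        ,   1.        ]]), 'rvec': array([ 2.16494008, -2.14891816,  0.11002941]), 'tvec': array([0.00736568, 0.58720446, 1.11385574])}
```

View pics/scene0.png

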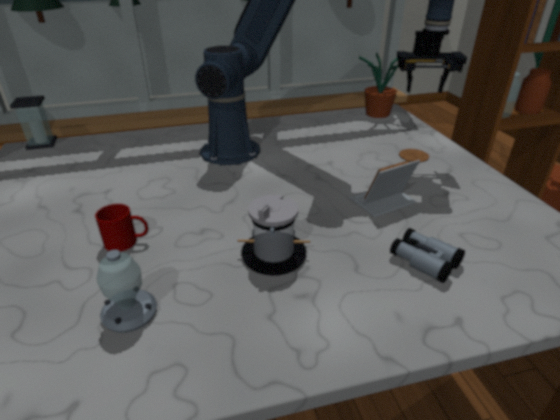

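View pics/top0.png

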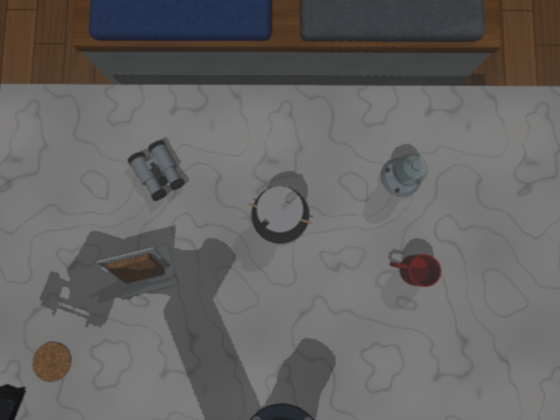

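```bash
cat > h.py <<'E'
import numpy as np, cv2
from rig import bot
def cal(n):
    c=bot.calibration(n); R,_=cv2.Rodrigues(c["rvec"]); return c["intrinsics"],R,np.array(c["tvec"]).ravel()
def proj(n,p):
    K,R,t=cal(n); c=bot.calibration(n)
    return cv2.projectPoints(np.atleast_2d(np.array(p,float)),c["rvec"],c["tvec"],K,None)[0].reshape(-1,2)
def back(n,uv,z):
    K,R,t=cal(n); o=-R.T@t; d=R.T@np.linalg.inv(K)@np.array([uv[0],uv[1],1.]); return o+d*(z-o[2])/d[2]
def crop(src,out,x0,y0,w,h,k,gam=0.6):
    im=cv2.imread(src)[y0:y0+h,x0:x0+w]
    im=(255*(im/255.)**gam).astype('uint8')
    cv2.imwrite(out,cv2.resize(im,None,fx=k,fy=k,interpolation=cv2.INTER_CUBIC))
E
python3 - <<'E'
from h import *
crop("pics/top0.png","pics/top0c.png",240,175,80,75,8)
crop("pics/scene0.png","pics/scene0c.png",230,185,90,95,6)
E
```

```text
(no output)
```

View pics/top0c.png

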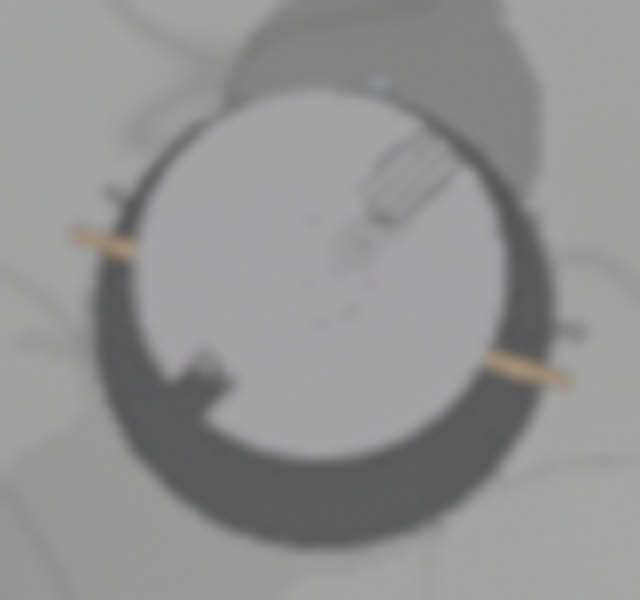

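View pics/scene0c.png

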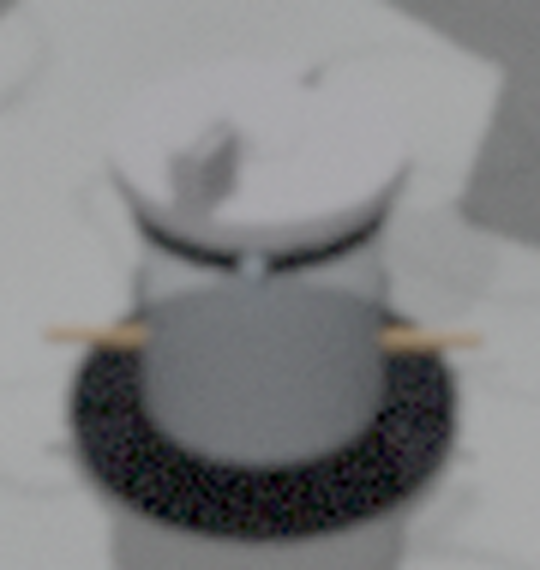

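```bash
python3 - <<'E'
from h import *
K,R,t=cal("top"); print("cam pos",-R.T@t); K,R,t=cal("scene"); print(-R.T@t)
P=lambda u,v:(240+u/8-.44,175+v/8-.44)
im=cv2.imread("pics/top0.png")
c=back("top",P(321,276),.132); print("cap c",c)
foot=back("top",P(325,318),.01);print("foot c ~",foot)
pin=back("top",P(378,84),.118);print("pin",pin,pin-c)
no=back("top",P(203,382),.132);print("notch",no,no-c,np.hypot(*(no-c)[:2]))
p1=back("top",P(90,238),.04);p2=back("top",P(560,375),.04);print("perch",p1,p2,(p1+p2)/2)
for uv in [(385,205),(445,140)]:
  for z in(.132,.156):
    q=back("top",P(*uv),z);print(uv,z,q,np.hypot(*(q-c)[:2]),np.degrees(np.arctan2(*(q-c)[1::-1])))
print("pin ang",np.degrees(np.arctan2(*(pin-c)[1::-1])),"notch ang",np.degrees(np.arctan2(*(no-c)[1::-1])))
d=p1-p2;print("perch ang-90",np.degrees(np.arctan2(d[1],d[0]))-90)
# scene pin
S=lambda u,v:(230+u/6-.42,185+v/6-.42)
print("scene pin",back("scene",S(253,262),.116))
E
```

```text
cam pos [ 0.45659138 -0.00267153  1.17347992]
[ 1.32657015 -0.16966162  0.62477948]
cap c [0.58909772 0.00715981 0.132     ]
foot c ~ [0.59052021 0.00686944 0.01      ]
pin [ 0.64994114 -0.00961468  0.118     ] [ 0.06084342 -0.01677449 -0.014     ]
notch [0.55704603 0.04205632 0.132     ] [-0.03205169  0.03489651  0.        ] 0.04738224506140738
perch [0.61278345 0.08337856 0.04      ] [ 0.56900193 -0.06961212  0.04      ] [0.59089269 0.00688322 0.04      ]
(385, 205) 0.132 [ 0.61064778 -0.01183367  0.132     ] 0.028725554006226377 -41.39184416731363
(385, 205) 0.156 [ 0.60709769 -0.01162254  0.156     ] 0.026014905891477653 -46.21853674721203
(445, 140) 0.132 [ 0.63045913 -0.0297147   0.132     ] 0.0554120562249889 -41.71763231240909
(445, 140) 0.156 [ 0.6264525  -0.02909151  0.156     ] 0.052053224640947 -44.14112417756398
pin ang -15.413497790351824 notch ang 132.56680698748136
perch ang-90 -15.969593954232082
scene pin [ 0.64383108 -0.00635624  0.116     ]
```

```bash
cat > ov.py <<'E'
from h import *
def overlay(n,src,out,c,yaw,th,x0,y0,w,h,k,drop=0.0,gam=.6):
    im=cv2.imread(src)[y0:y0+h,x0:x0+w]; im=(255*(im/255.)**gam).astype('uint8')
    im=cv2.resize(im,None,fx=k,fy=k,interpolation=cv2.INTER_CUBIC)
    def W(a,pts): 
        a=np.radians(a);M=np.array([[np.cos(a),-np.sin(a),0],[np.sin(a),np.cos(a),0],[0,0,1]]);return np.array(pts,float)@M.T+[c[0],c[1],0]
    def L(a,pts,col,closed=False):
        q=(proj(n,W(a,pts))-[x0,y0]+.5)*k-.5
        cv2.polylines(im,[np.round(q*8).astype(int)],closed,col,1,cv2.LINE_AA,3)
    A=np.radians(np.arange(0,361,5)); circ=lambda r,z:[(r*np.cos(a),r*np.sin(a),z) for a in A]
    zt=.132-drop
    L(0,circ(.055,zt),(0,255,0)); L(0,circ(.078,0.0),(0,255,255)); 
    t=yaw+th
    L(t,[(-.0545,.0075,zt),(-.04,.0075,zt),(-.04,-.0075,zt),(-.0545,-.0075,zt)],(0,0,255))
    for z in(zt,zt+.024): L(t,[(.022,.0065,z),(.052,.0065,z),(.052,-.0065,z),(.022,-.0065,z)],(255,0,0),True)
    L(yaw,[(.05,0,.116),(.066,0,.116)],(255,0,255))
    L(yaw,[(0,.082,.04),(0,.05,.04)],(255,0,255));L(yaw,[(0,-.082,.04),(0,-.05,.04)],(255,0,255))
    cv2.imwrite(out,im)
E
python3 - <<'E'
from ov import *
overlay("top","pics/top0.png","pics/o1.png",(.590,.007),-15.7,-31.5,240,175,80,75,8)
overlay("scene","pics/scene0.png","pics/o2.png",(.590,.007),-15.7,-31.5,230,185,90,95,6)
E
```

```text
(no output)
```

View pics/o1.png

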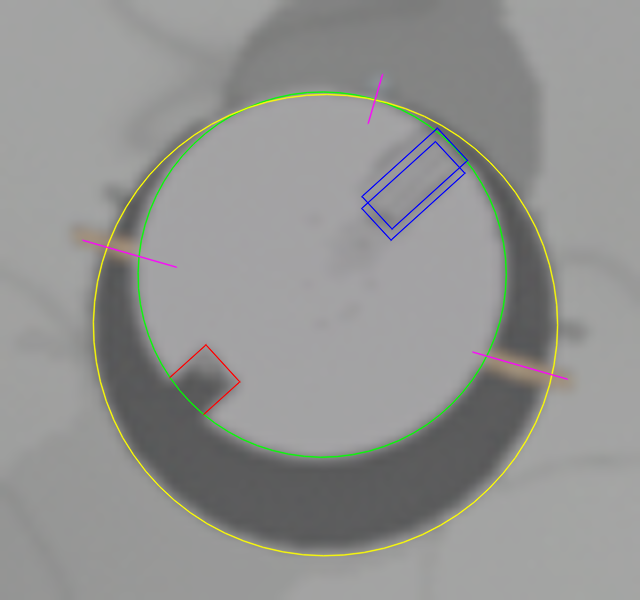

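View pics/o2.png

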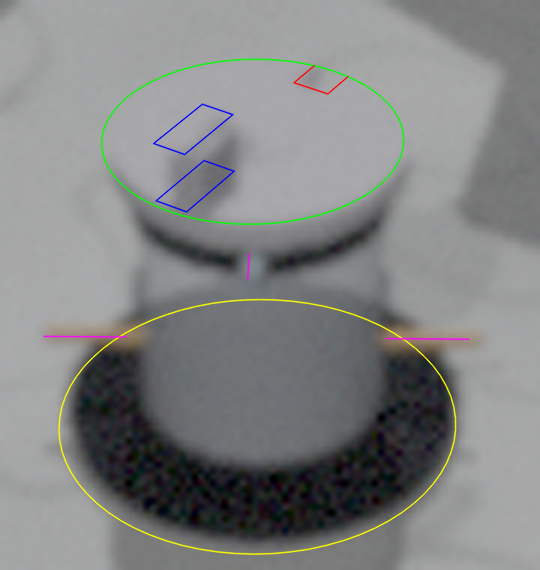

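```bash
cat > rel.py <<'E'
from h import *
def state():
    s=bot.read_state(); p=np.array(s["position"]);R=np.array(s["tcp_rot"])
    yaw=np.degrees(np.arctan2(R[1,0],R[0,0]))
    print("t",s["time_s"],"p",p.round(4),"yaw",round(yaw,2),"F",np.round(s["force"],2),"M",np.round(s["moment"],3),"open",round(s["opening"],3),"tilt",R[:,2].round(4), "j6",round(s["joint_positions"][5],1))
    return p,R,yaw
def rel(p,yaw):
    p0,R,y0=state(); d=R.T@(np.array(p)-p0)*100
    print("dx %.2f dy %.2f dz %.2f twist %.1f"%(*d,-(yaw-y0)))
E
python3 -c "
from rel import *
rel((.6382,.0019,.24),43)"
```

```text
t 0.1 p [0.202  0.5907 0.2217] yaw 71.1 F [ 0.07  0.09 -0.56] M [-0.008  0.037  0.027] open 1.001 tilt [-0.001  -0.0017 -1.    ] j6 -10.2
dx -41.59 dy 60.33 dz -1.77 twist 28.1
```

Emit:
arm_command(plan=[{"claw": 0,"dx": -2,"dy": 3,"dz": -1.8,"twist": 7},{"claw": 0,"dx": -41.6,"dy": 60.3,"dz": -1.8,"twist": 28},{"claw": 0,"dx": -41.6,"dy": 60.3,"dz": -1.8,"twist": 28},{"claw": 0,"dx": -41.6,"dy": 60.3,"dz": -1.8,"twist": 28},{"claw": 0,"dx": -41.6,"dy": 60.3,"dz": -1.8,"twist": 28},{"claw": 0,"dx": -41.6,"dy": 60.3,"dz": -1.8,"twist": 28},{"claw": 0,"dx": -41.6,"dy": 60.3,"dz": -1.8,"twist": 28},{"claw": 0,"dx": -41.6,"dy": 60.3,"dz": -1.8,"twist": 28}])

```text
time_s: 0.77
position: [0.3978, 0.3257, 0.2397]
tcp_rot: [[0.73, 0.683, -0.002], [0.683, -0.73, -0.002], [-0.002, 0.0, -1.0]]
force: [0.7, 0.1, 0.4]
opening: 0.478
```

```bash
python3 -c "
from rel import *
rel((.6382,.0019,.24),43)"
```

```text
t 0.7667 p [0.3978 0.3257 0.2397] yaw 43.12 F [0.65 0.1  0.43] M [-0.069 -0.032  0.009] open 0.478 tilt [-0.0015 -0.0019 -1.    ] j6 -16.2
dx -4.58 dy 40.07 dz -0.00 twist 0.1
```

Emit:
arm_command(plan=[{"claw": 0,"dx": -4.6,"dy": 40.1,"dz": 0,"twist": 0},{"claw": 0,"dx": -4.6,"dy": 40.1,"dz": 0,"twist": 0},{"claw": 0,"dx": -4.6,"dy": 40.1,"dz": 0,"twist": 0},{"claw": 0,"dx": -4.6,"dy": 40.1,"dz": 0,"twist": 0},{"claw": 0,"dx": -4.6,"dy": 40.1,"dz": 0,"twist": 0},{"claw": 0,"dx": -4.6,"dy": 40.1,"dz": 0,"twist": 0},{"claw": 0,"dx": -4.6,"dy": 40.1,"dz": 0,"twist": 0},{"claw": 0,"dx": -4.6,"dy": 40.1,"dz": 0,"twist": 0}])

```text
time_s: 1.43
position: [0.596, 0.0576, 0.2396]
tcp_rot: [[0.73, 0.683, -0.003], [0.683, -0.73, -0.002], [-0.003, -0.001, -1.0]]
force: [-0.3, 0.6, -0.8]
opening: 0.009
```

```bash
python3 -c "
from rel import *
rel((.6382,.0019,.24),43)
print(bot.read_state()['joint_positions'])"
```

```text
t 1.4333 p [0.596  0.0576 0.2396] yaw 43.09 F [-0.31  0.6  -0.78] M [ 0.048 -0.028 -0.004] open 0.009 tilt [-0.0025 -0.0017 -1.    ] j6 -48.2
dx -0.72 dy 6.95 dz -0.04 twist 0.1
[ -5.10662542  27.17748957  84.77416429  -0.11568309  68.1832496
 -48.15613757]
```

Emit:
arm_command(plan=[{"claw": 0,"dx": -0.7,"dy": 6.95,"dz": 0,"twist": 0},{"claw": 0,"dx": -0.7,"dy": 6.95,"dz": 0,"twist": 0},{"claw": 0,"dx": -0.7,"dy": 6.95,"dz": 4,"twist": 0},{"claw": 0,"dx": -0.7,"dy": 6.95,"dz": 7,"twist": 0},{"claw": 0,"dx": -0.7,"dy": 6.95,"dz": 7,"twist": 0},{"claw": 0,"dx": -0.7,"dy": 6.95,"dz": 7,"twist": 0}])

```text
time_s: 1.93
position: [0.6364, 0.0021, 0.1675]
tcp_rot: [[0.73, 0.683, -0.008], [0.683, -0.73, -0.001], [-0.006, -0.005, -1.0]]
force: [0.3, 0.8, 0.4]
opening: 0.007
```

```bash
python3 -c "
from rel import *
rel((.6382,.0019,.14),43)
from ov import *
for n,x0,y0 in(('top',220,155),('scene',220,155)):
    im=bot.capture(n); cv2.imwrite(f'pics/{n}1.png',im[:,:,::-1]); crop(f'pics/{n}1.png',f'pics/{n}1c.png',x0,y0,110,110,5)
"
```

```text
t 1.9333 p [0.6364 0.0021 0.1675] yaw 43.08 F [0.28 0.8  0.37] M [-0.056  0.001 -0.01 ] open 0.007 tilt [-8.2e-03 -7.0e-04 -1.0e+00] j6 -52.8
dx 0.13 dy 0.15 dz 2.75 twist 0.1
```

View pics/top1c.png

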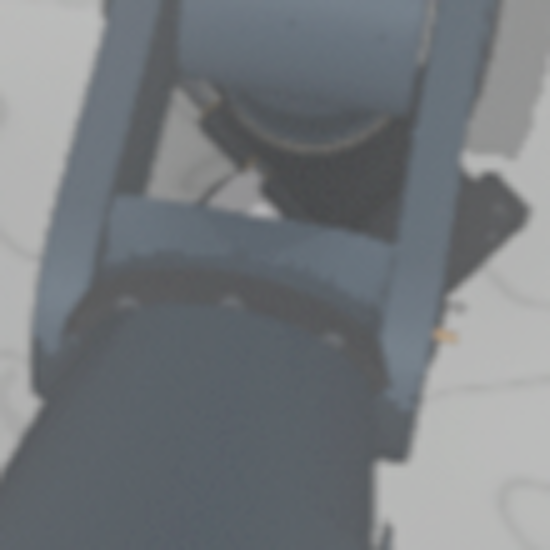

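View pics/scene1c.png

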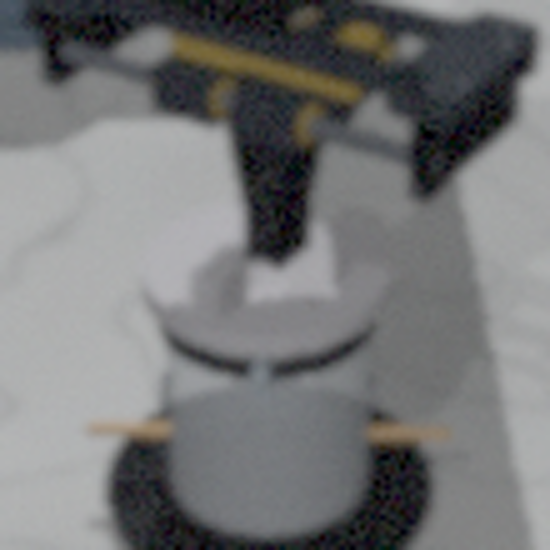

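Emit:
arm_command(plan=[{"claw": 0,"dx": 0.1,"dy": 0.1,"dz": 1,"twist": 0},{"claw": 0,"dx": 0.1,"dy": 0.1,"dz": 2,"twist": 0},{"claw": 0,"dx": 0.1,"dy": 0.1,"dz": 2.7,"twist": 0},{"claw": 0,"dx": 0.1,"dy": 0.1,"dz": 2.7,"twist": 0},{"claw": 0,"dx": 0.1,"dy": 0.1,"dz": 2.7,"twist": 0}])

```text
time_s: 2.45
position: [0.6401, 0.0023, 0.1435]
tcp_rot: [[0.73, 0.684, -0.002], [0.684, -0.73, -0.002], [-0.002, 0.0, -1.0]]
force: [-0.4, -0.1, 1.1]
opening: 0.006
```

```bash
python3 -c "
from rel import *
rel((.6382,.0019,.14),43)
from ov import *
for n,x0,y0 in(('scene',220,155),):
    im=bot.capture(n); cv2.imwrite(f'pics/{n}2.png',im[:,:,::-1]); crop(f'pics/{n}2.png',f'pics/{n}2c.png',x0,y0,110,110,5)
"
```

```text
t 2.45 p [0.6401 0.0023 0.1435] yaw 43.15 F [-0.36 -0.08  1.11] M [-0.05  -0.018 -0.016] open 0.006 tilt [-0.0015 -0.0019 -1.    ] j6 -52.8
dx -0.16 dy -0.09 dz 0.35 twist 0.1
```

View pics/scene2c.png

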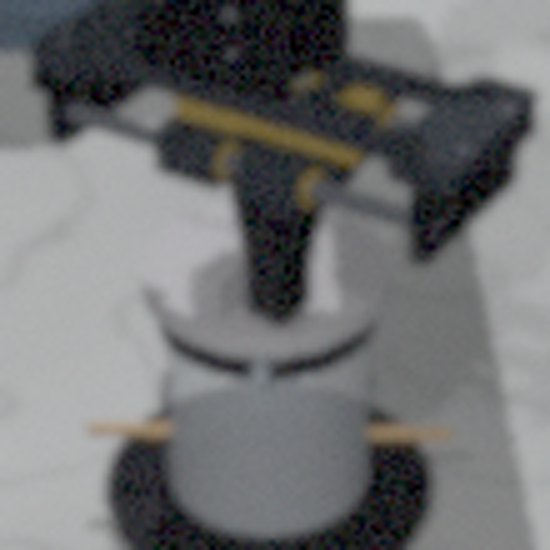

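```bash
cat > arc.py <<'E'
from rel import *
def arc(phis,c=(.590,.0075),r=.037,off=.0215,z=.139):
    p0,R,y0=state()
    for f in phis:
        a=np.radians(f);u=np.array([np.cos(a),np.sin(a)]);n=np.array([-u[1],u[0]])
        p=np.r_[np.array(c)+r*u+off*n,z]; d=R.T@(p-p0)*100
        print("phi %.0f dx %.2f dy %.2f dz %.2f twist %.1f"%(f,*d,((y0-(f+90))+180)%360-180))
E
python3 -c "
from arc import *
arc([-47,-50,-54,-59,-64,-69,-74,-74])"
```

```text
t 2.5 p [0.6405 0.0022 0.1439] yaw 43.14 F [-0.52 -0.82 -0.01] M [-0.074  0.042  0.051] open 0.007 tilt [-5.e-04 -2.e-03 -1.e+00] j6 -52.8
phi -47 dx -1.18 dy -0.13 dz 0.49 twist 0.1
phi -50 dx -1.38 dy -0.02 dz 0.49 twist 3.1
phi -54 dx -1.65 dy 0.10 dz 0.49 twist 7.1
phi -59 dx -2.00 dy 0.23 dz 0.49 twist 12.1
phi -64 dx -2.36 dy 0.33 dz 0.49 twist 17.1
phi -69 dx -2.72 dy 0.40 dz 0.49 twist 22.1
phi -74 dx -3.10 dy 0.44 dz 0.49 twist 27.1
phi -74 dx -3.10 dy 0.44 dz 0.49 twist 27.1
```

Emit:
arm_command(plan=[{"claw": 0,"dx": -0.6,"dy": -0.1,"dz": 0.3,"twist": 0},{"claw": 0,"dx": -1.2,"dy": -0.1,"dz": 0.3,"twist": 0},{"claw": 0,"dx": -1.4,"dy": 0,"dz": 0.3,"twist": 3},{"claw": 0,"dx": -1.65,"dy": 0.1,"dz": 0.3,"twist": 7},{"claw": 0,"dx": -2.0,"dy": 0.23,"dz": 0.3,"twist": 12},{"claw": 0,"dx": -2.36,"dy": 0.33,"dz": 0.3,"twist": 17},{"claw": 0,"dx": -2.36,"dy": 0.33,"dz": 0.3,"twist": 17}])

```text
time_s: 3.08
position: [0.6249, -0.017, 0.1411]
tcp_rot: [[0.899, 0.438, -0.001], [0.438, -0.899, -0.002], [-0.001, 0.001, -1.0]]
force: [0.6, -0.8, 0.6]
opening: 0.003
```

```bash
python3 -c "
from arc import *
arc([-64,-69,-75,-81,-87,-93,-99,-105,-105])
from ov import *
for n,x0,y0 in(('scene',220,155),):
    im=bot.capture(n); cv2.imwrite(f'pics/{n}3.png',im[:,:,::-1]); crop(f'pics/{n}3.png',f'pics/{n}3c.png',x0,y0,110,110,5)
"
```

```text
t 3.0833 p [ 0.6249 -0.017   0.1411] yaw 26.0 F [ 0.59 -0.78  0.55] M [-0.079  0.016 -0.017] open 0.003 tilt [-7.0e-04 -1.8e-03 -1.0e+00] j6 -37.7
phi -64 dx 0.09 dy -0.03 dz 0.21 twist 0.0
phi -69 dx -0.24 dy 0.15 dz 0.21 twist 5.0
phi -75 dx -0.66 dy 0.32 dz 0.21 twist 11.0
phi -81 dx -1.09 dy 0.44 dz 0.21 twist 17.0
phi -87 dx -1.53 dy 0.52 dz 0.21 twist 23.0
phi -93 dx -1.98 dy 0.55 dz 0.21 twist 29.0
phi -99 dx -2.42 dy 0.54 dz 0.21 twist 35.0
phi -105 dx -2.87 dy 0.48 dz 0.21 twist 41.0
phi -105 dx -2.87 dy 0.48 dz 0.21 twist 41.0
```

View pics/scene3c.png

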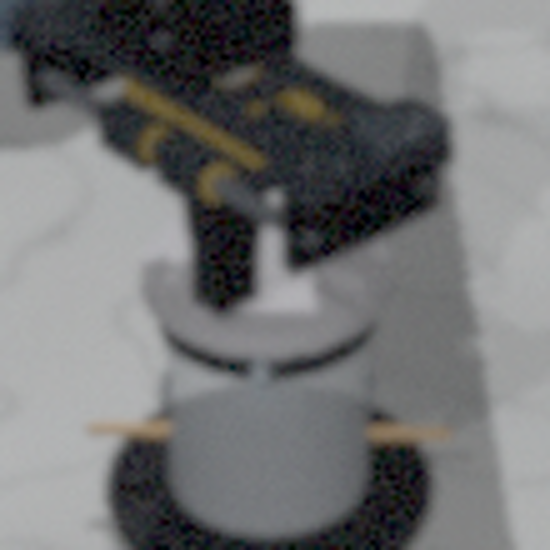

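Emit:
arm_command(plan=[{"claw": 0,"dx": -0.24,"dy": 0.15,"dz": 0.1,"twist": 5},{"claw": 0,"dx": -0.66,"dy": 0.32,"dz": 0.1,"twist": 11},{"claw": 0,"dx": -1.09,"dy": 0.44,"dz": 0.1,"twist": 17},{"claw": 0,"dx": -1.53,"dy": 0.52,"dz": 0.1,"twist": 23},{"claw": 0,"dx": -1.98,"dy": 0.55,"dz": 0.1,"twist": 29},{"claw": 0,"dx": -2.42,"dy": 0.54,"dz": 0.1,"twist": 35},{"claw": 0,"dx": -2.87,"dy": 0.48,"dz": 0.1,"twist": 41},{"claw": 0,"dx": -2.87,"dy": 0.48,"dz": 0.1,"twist": 41}])

```text
time_s: 3.8
position: [0.6013, -0.0345, 0.1406]
tcp_rot: [[0.967, -0.255, 0.0], [-0.255, -0.967, -0.003], [0.001, 0.003, -1.0]]
force: [0.3, -0.9, -0.4]
opening: 0.009
```

```bash
python3 -c "
from arc import *
arc([-105,-110,-116,-122,-128,-134,-140,-146,-146])
from ov import *
for n,x0,y0 in(('scene',220,155),('top',220,155)):
    im=bot.capture(n); cv2.imwrite(f'pics/{n}4.png',im[:,:,::-1]); crop(f'pics/{n}4.png',f'pics/{n}4c.png',x0,y0,110,110,5)
"
```

```text
t 3.8 p [ 0.6013 -0.0345  0.1406] yaw -14.79 F [ 0.33 -0.86 -0.35] M [-0.175  0.03   0.013] open 0.009 tilt [ 1.e-04 -3.e-03 -1.e+00] j6 1.1
phi -105 dx -0.03 dy -0.07 dz 0.16 twist 0.2
phi -110 dx -0.36 dy 0.10 dz 0.16 twist 5.2
phi -116 dx -0.77 dy 0.27 dz 0.16 twist 11.2
phi -122 dx -1.20 dy 0.39 dz 0.16 twist 17.2
phi -128 dx -1.65 dy 0.47 dz 0.16 twist 23.2
phi -134 dx -2.09 dy 0.50 dz 0.16 twist 29.2
phi -140 dx -2.54 dy 0.49 dz 0.16 twist 35.2
phi -146 dx -2.98 dy 0.42 dz 0.16 twist 41.2
phi -146 dx -2.98 dy 0.42 dz 0.16 twist 41.2
```

View pics/scene4c.png

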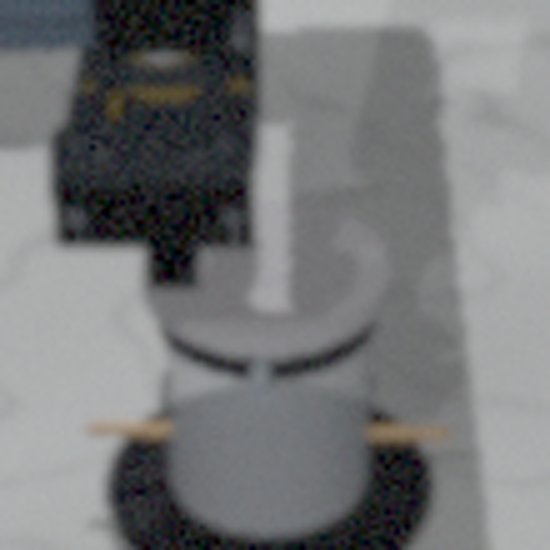

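View pics/top4c.png

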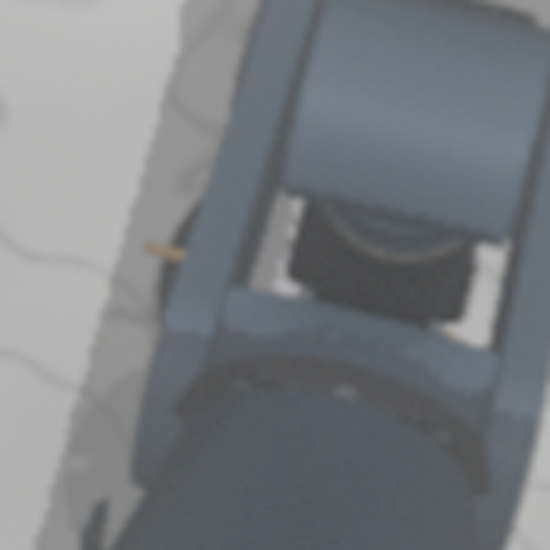

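Emit:
arm_command(plan=[{"claw": 0,"dx": -0.36,"dy": 0.1,"dz": 0.1,"twist": 5},{"claw": 0,"dx": -0.77,"dy": 0.27,"dz": 0.1,"twist": 11},{"claw": 0,"dx": -1.2,"dy": 0.39,"dz": 0.1,"twist": 17},{"claw": 0,"dx": -1.65,"dy": 0.47,"dz": 0.1,"twist": 23},{"claw": 0,"dx": -2.09,"dy": 0.5,"dz": 0.1,"twist": 29},{"claw": 0,"dx": -2.54,"dy": 0.49,"dz": 0.1,"twist": 35},{"claw": 0,"dx": -2.98,"dy": 0.42,"dz": 0.1,"twist": 41},{"claw": 0,"dx": -2.98,"dy": 0.42,"dz": 0.1,"twist": 41}])

```text
time_s: 4.57
position: [0.5708, -0.0308, 0.1395]
tcp_rot: [[0.567, -0.824, -0.002], [-0.824, -0.567, -0.003], [0.001, 0.003, -1.0]]
force: [0.3, -0.2, -0.0]
opening: 0.004
```

```bash
python3 -c "
from arc import *
arc([-146,-151,-157,-163,-169,-175,-180,-185,-190])
from ov import *
for n,x0,y0 in(('scene',220,155),):
    im=bot.capture(n); cv2.imwrite(f'pics/{n}5.png',im[:,:,::-1]); crop(f'pics/{n}5.png',f'pics/{n}5c.png',x0,y0,110,110,5)
"
```

```text
t 4.5667 p [ 0.5708 -0.0308  0.1395] yaw -55.49 F [ 0.3  -0.23 -0.05] M [-0.229  0.162  0.043] open 0.004 tilt [-0.0016 -0.0029 -1.    ] j6 41.4
phi -146 dx 0.05 dy -0.03 dz 0.05 twist 0.5
phi -151 dx -0.28 dy 0.14 dz 0.05 twist 5.5
phi -157 dx -0.69 dy 0.30 dz 0.05 twist 11.5
phi -163 dx -1.13 dy 0.42 dz 0.05 twist 17.5
phi -169 dx -1.57 dy 0.50 dz 0.05 twist 23.5
phi -175 dx -2.01 dy 0.53 dz 0.05 twist 29.5
phi -180 dx -2.39 dy 0.52 dz 0.05 twist 34.5
phi -185 dx -2.76 dy 0.47 dz 0.05 twist 39.5
phi -190 dx -3.12 dy 0.39 dz 0.05 twist 44.5
```

View pics/scene5c.png

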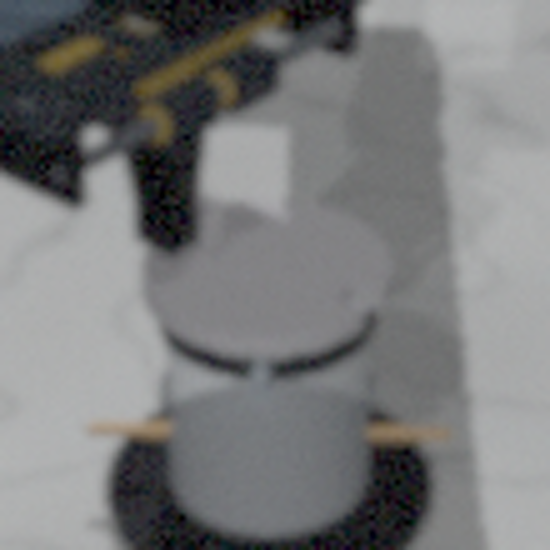

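Emit:
arm_command(plan=[{"claw": 0,"dx": -0.28,"dy": 0.14,"dz": 0.05,"twist": 5.5},{"claw": 0,"dx": -0.69,"dy": 0.3,"dz": 0.05,"twist": 11.5},{"claw": 0,"dx": -1.13,"dy": 0.42,"dz": 0.05,"twist": 17.5},{"claw": 0,"dx": -1.57,"dy": 0.5,"dz": 0.05,"twist": 23.5},{"claw": 0,"dx": -2.01,"dy": 0.53,"dz": 0.05,"twist": 29.5},{"claw": 0,"dx": -2.39,"dy": 0.52,"dz": 0.05,"twist": 34.5},{"claw": 0,"dx": -2.39,"dy": 0.52,"dz": 0.05,"twist": 34.5}])

```text
time_s: 5.2
position: [0.553, -0.0134, 0.1389]
tcp_rot: [[0.006, -1.0, -0.002], [-1.0, -0.006, -0.002], [0.002, 0.002, -1.0]]
force: [-0.5, 0.6, -0.5]
opening: 0.006
```

```bash
python3 -c "
from arc import *
arc([-180,-185,-188,-190,-192,-194,-196,-198])
from ov import *
for n,x0,y0 in(('scene',220,155),):
    im=bot.capture(n); cv2.imwrite(f'pics/{n}6.png',im[:,:,::-1]); crop(f'pics/{n}6.png',f'pics/{n}6c.png',235,185,75,70,8)
"
```

```text
t 5.2 p [ 0.553  -0.0134  0.1389] yaw -89.64 F [-0.54  0.56 -0.53] M [-0.112  0.141  0.   ] open 0.006 tilt [-0.0019 -0.002  -1.    ] j6 76.9
phi -180 dx 0.06 dy -0.00 dz -0.01 twist 0.4
phi -185 dx -0.27 dy 0.17 dz -0.01 twist 5.4
phi -188 dx -0.48 dy 0.26 dz -0.01 twist 8.4
phi -190 dx -0.62 dy 0.31 dz -0.01 twist 10.4
phi -192 dx -0.76 dy 0.36 dz -0.01 twist 12.4
phi -194 dx -0.90 dy 0.40 dz -0.01 twist 14.4
phi -196 dx -1.05 dy 0.44 dz -0.01 twist 16.4
phi -198 dx -1.19 dy 0.47 dz -0.01 twist 18.4
```

View pics/scene6c.png

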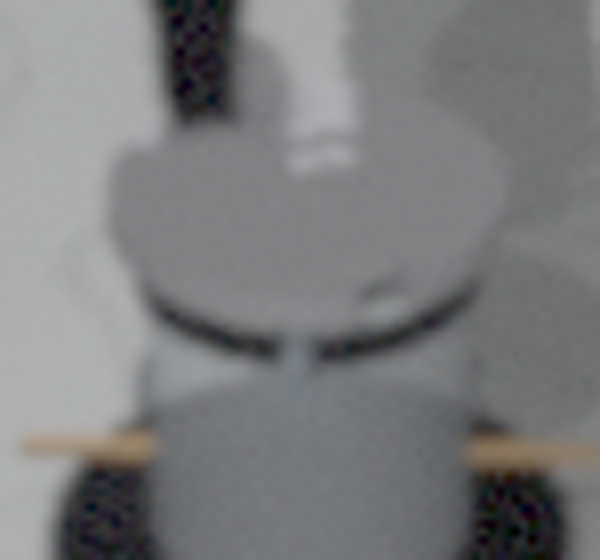

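```bash
python3 - <<'E'
from ov import *
overlay("scene","pics/scene6.png","pics/o6.png",(.588,.0085),-15.7,-180+15.7,235,185,75,70,8)
E
```

```text
(no output)
```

View pics/o6.png

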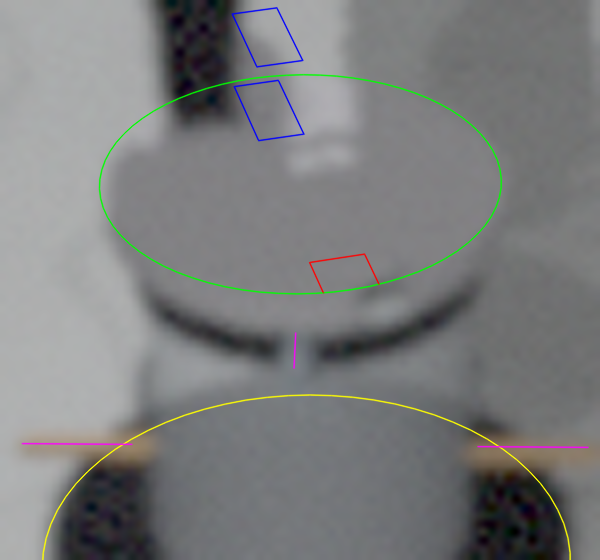

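```bash
sed -i 's/gam=.6):/gam=.6,sh=(0,0)):/; s/q=(proj(n,W(a,pts))-\[x0,y0\]/q=(proj(n,W(a,pts))+np.array(sh)-[x0,y0]/' ov.py; python3 - <<'E'
from ov import *
ims=[]
for tab in(-164,-168,-172):
    overlay("scene","pics/scene6.png","pics/tmp.png",(.590,.0085),-15.7,tab+15.7,244,190,60,50,9,sh=(.7,.8))
    ims.append(cv2.imread("pics/tmp.png")[:,150:415])
cv2.imwrite("pics/o6b.png",np.hstack(ims))
E
```

```text
(no output)
```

View pics/o6b.png

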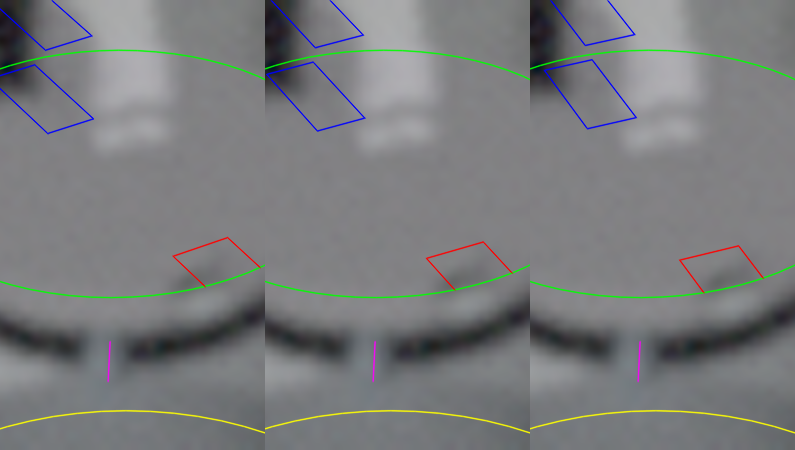

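```bash
python3 -c "
from arc import *
arc([-172,-176,-180,-184,-187,-190,-193,-196],off=.0155)"
```

```text
t 5.25 p [ 0.5534 -0.0135  0.1389] yaw -89.52 F [ 0.14 -0.01 -0.08] M [-0.096  0.114 -0.018] open 0.005 tilt [-0.0013 -0.0018 -1.    ] j6 76.7
phi -172 dx -0.05 dy -0.21 dz -0.01 twist -7.5
phi -176 dx -0.29 dy -0.08 dz -0.01 twist -3.5
phi -180 dx -0.55 dy 0.03 dz -0.01 twist 0.5
phi -184 dx -0.81 dy 0.13 dz -0.01 twist 4.5
phi -187 dx -1.01 dy 0.19 dz -0.01 twist 7.5
phi -190 dx -1.22 dy 0.24 dz -0.01 twist 10.5
phi -193 dx -1.42 dy 0.28 dz -0.01 twist 13.5
phi -196 dx -1.63 dy 0.31 dz -0.01 twist 16.5
```

Emit:
arm_command(plan=[{"claw": 0,"dx": -0.25,"dy": 0,"dz": 0,"twist": -1},{"claw": 0,"dx": -0.55,"dy": 0.03,"dz": 0,"twist": 0.5},{"claw": 0,"dx": -0.81,"dy": 0.13,"dz": 0,"twist": 4.5},{"claw": 0,"dx": -1.0,"dy": 0.19,"dz": 0,"twist": 7.5},{"claw": 0,"dx": -1.0,"dy": 0.19,"dz": 0,"twist": 7.5}])

```text
time_s: 5.67
position: [0.5512, -0.0032, 0.1387]
tcp_rot: [[-0.119, -0.993, -0.002], [-0.993, 0.119, -0.002], [0.002, 0.002, -1.0]]
force: [-0.0, -0.2, -0.4]
opening: 0.003
```

```bash
python3 -c "
from arc import *
arc([-187,-190,-193,-196],off=.0155)
from ov import *
im=bot.capture('scene'); cv2.imwrite(f'pics/scene7.png',im[:,:,::-1]); crop('pics/scene7.png','pics/scene7c.png',235,185,75,70,6)
ims=[cv2.imread('pics/scene7c.png')]
for tab in(-180,-184,-188,-192):
    overlay('scene','pics/scene7.png','pics/tmp.png',(.590,.0085),-15.7,tab+15.7,244,190,60,50,9,sh=(.7,.8))
    ims.append(cv2.imread('pics/tmp.png')[170:,80:380])
print([i.shape for i in ims])
cv2.imwrite('pics/o7.png',np.vstack([np.hstack(ims[1:3]),np.hstack(ims[3:])]))
"
```

```text
t 5.6667 p [ 0.5512 -0.0032  0.1387] yaw -96.83 F [-0.02 -0.18 -0.37] M [-0.096  0.18   0.075] open 0.003 tilt [-0.002  -0.0016 -1.    ] j6 85.0
phi -187 dx 0.02 dy -0.02 dz -0.03 twist 0.2
phi -190 dx -0.18 dy 0.06 dz -0.03 twist 3.2
phi -193 dx -0.38 dy 0.12 dz -0.03 twist 6.2
phi -196 dx -0.58 dy 0.18 dz -0.03 twist 9.2
[(420, 450, 3), (280, 300, 3), (280, 300, 3), (280, 300, 3), (280, 300, 3)]
```

View pics/o7.png

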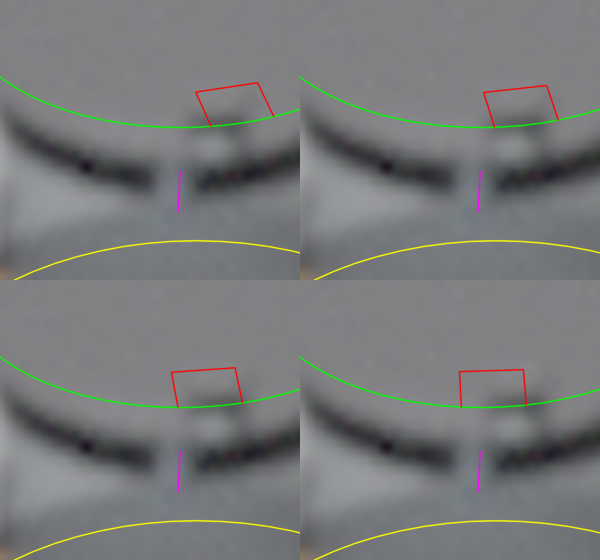

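View pics/scene7c.png

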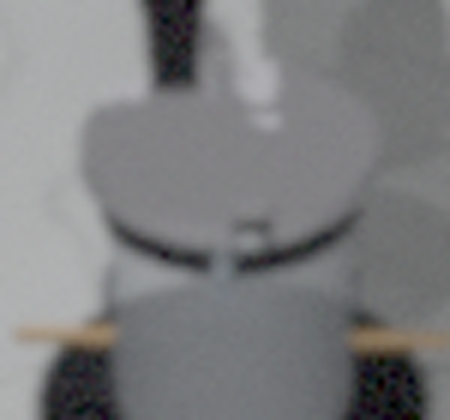

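Emit:
arm_command(plan=[{"claw": 0,"dx": -0.18,"dy": 0.06,"dz": 0,"twist": 3},{"claw": 0,"dx": -0.38,"dy": 0.12,"dz": 0,"twist": 6},{"claw": 0,"dx": -0.58,"dy": 0.18,"dz": 0,"twist": 9},{"claw": 0,"dx": -0.58,"dy": 0.18,"dz": 0,"twist": 9},{"claw": 0,"dx": -0.58,"dy": 0.18,"dz": 0,"twist": 9}])

```text
time_s: 6.13
position: [0.5505, 0.0028, 0.1387]
tcp_rot: [[-0.269, -0.963, -0.001], [-0.963, 0.269, -0.001], [0.002, 0.001, -1.0]]
force: [-0.2, -0.0, 0.4]
opening: 0.004
```

```bash
cat > look.py <<'E'
from arc import *
from ov import *
import sys
def look(tag,tabs):
    im=bot.capture('scene'); cv2.imwrite(f'pics/scene{tag}.png',im[:,:,::-1]); crop(f'pics/scene{tag}.png',f'pics/scene{tag}c.png',235,185,75,70,8)
    ims=[]
    for tab in tabs:
        overlay('scene',f'pics/scene{tag}.png','pics/tmp.png',(.590,.0085),-15.7,tab+15.7,244,190,60,50,9,sh=(.7,.8))
        ims.append(cv2.imread('pics/tmp.png')[170:,80:380])
    cv2.imwrite(f'pics/o{tag}.png',np.vstack([np.hstack(ims[0:2]),np.hstack(ims[2:])]))
E
python3 -c "
from look import *
arc([-196,-197,-198,-200],off=.0155)
look('8',(-190,-193,-196,-199))"
```

```text
t 6.1333 p [0.5505 0.0028 0.1387] yaw -105.58 F [-0.16 -0.01  0.37] M [-0.124  0.174 -0.024] open 0.004 tilt [-0.0014 -0.0012 -1.    ] j6 94.3
phi -196 dx 0.01 dy 0.03 dz -0.03 twist 0.4
phi -197 dx -0.06 dy 0.06 dz -0.03 twist 1.4
phi -198 dx -0.12 dy 0.09 dz -0.03 twist 2.4
phi -200 dx -0.25 dy 0.13 dz -0.03 twist 4.4
```

View pics/o8.png

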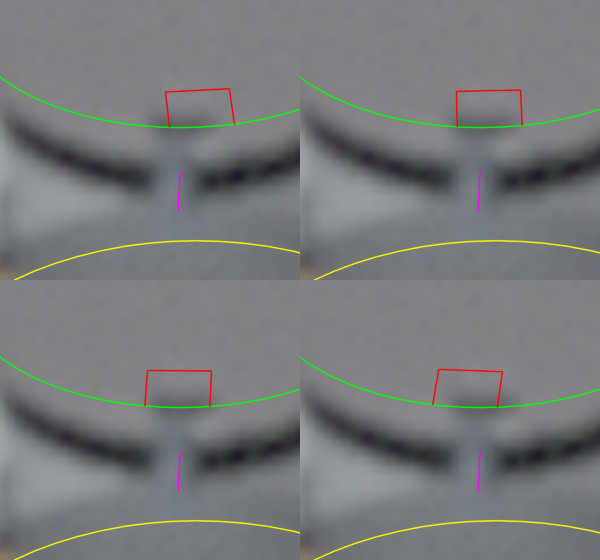

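View pics/scene8c.png

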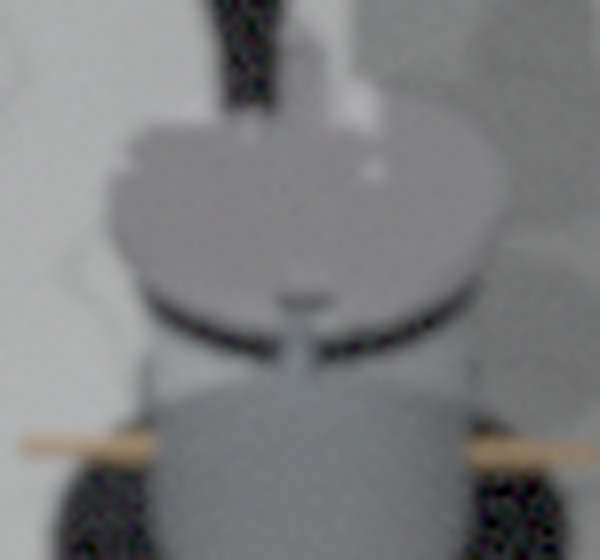

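```bash
python3 - <<'E'
from look import *
ims=[cv2.cvtColor(bot.capture('scene'),cv2.COLOR_RGB2GRAY).astype(float) for _ in range(4)]
im=np.mean(ims,0)
np.set_printoptions(linewidth=200,precision=0,suppress=True)
print("cols 264..281")
for r in range(218,234): print(r,im[r,264:282])
yaw=np.radians(-15.7)
for y in (-14.7,-15.7,-16.7):
  u=np.array([np.cos(np.radians(y)),np.sin(np.radians(y))]);c=np.array([.59,.0085])
  print(y,proj('scene',[np.r_[c+.0415*u,.130],np.r_[c+.055*u,.132],np.r_[c+.060*u,.119],np.r_[c+.066*u,.116]]).round(2).tolist())
E
```

```text
cols 264..281
218 [82. 83. 82. 83. 84. 84. 86. 88. 88. 88. 87. 87. 86. 84. 83. 82. 82. 84.]
219 [82. 83. 82. 83. 82. 82. 84. 88. 88. 90. 89. 88. 87. 85. 83. 82. 84. 82.]
220 [84. 84. 84. 83. 82. 80. 80. 84. 85. 85. 86. 86. 85. 84. 83. 84. 83. 84.]
221 [86. 86. 86. 86. 82. 75. 70. 72. 74. 72. 73. 74. 77. 82. 85. 85. 85. 85.]
222 [89. 89. 88. 88. 83. 72. 60. 54. 56. 55. 55. 60. 70. 79. 85. 86. 88. 87.]
223 [89. 90. 90. 90. 88. 78. 63. 55. 56. 55. 57. 64. 72. 82. 86. 88. 87. 86.]
224 [84. 86. 88. 89. 90. 84. 74. 66. 63. 66. 74. 84. 86. 85. 84. 82. 81. 79.]
225 [68. 74. 76. 79. 81. 80. 74. 70. 68. 70. 78. 88. 89. 82. 73. 68. 64. 63.]
226 [43. 48. 52. 56. 61. 62. 63. 68. 69. 65. 68. 72. 71. 62. 52. 45. 40. 38.]
227 [20. 24. 27. 31. 33. 40. 53. 66. 66. 58. 50. 44. 42. 37. 26. 23. 18. 18.]
228 [22. 20. 18. 14. 17. 32. 53. 67. 69. 58. 40. 27. 21. 18. 14. 13. 14. 16.]
229 [56. 48. 38. 28. 26. 39. 59. 74. 74. 62. 40. 25. 19. 24. 25. 28. 36. 41.]
230 [88. 80. 68. 58. 52. 56. 67. 78. 77. 64. 48. 41. 42. 44. 49. 54. 60. 68.]
231 [101.  95.  85.  78.  72.  72.  74.  76.  76.  66.  59.  60.  63.  66.  68.  70.  73.  78.]
232 [92. 88. 84. 80. 78. 79. 76. 75. 73. 70. 69. 72. 72. 73. 74. 74. 74. 74.]
233 [81. 78. 77. 77. 77. 77. 77. 76. 75. 74. 73. 74. 74. 74. 74. 72. 72. 70.]
-14.7 [[272.07, 218.86], [271.99, 221.77], [272.04, 228.25], [272.03, 231.12]]
-15.7 [[271.73, 218.86], [271.53, 221.77], [271.54, 228.25], [271.48, 231.12]]
-16.7 [[271.39, 218.86], [271.06, 221.76], [271.04, 228.25], [270.92, 231.11]]
```

Emit:
arm_command(plan=[{"claw": 0,"dx": -0.06,"dy": 0.03,"dz": 0,"twist": 1},{"claw": 0,"dx": -0.1,"dy": 0.05,"dz": 0,"twist": 1.5},{"claw": 0,"dx": -0.1,"dy": 0.05,"dz": 0,"twist": 1.5},{"claw": 0,"dx": -0.1,"dy": 0.05,"dz": 0,"twist": 1.5}])

```text
time_s: 6.72
position: [0.5505, 0.0037, 0.1388]
tcp_rot: [[-0.296, -0.955, -0.001], [-0.955, 0.296, -0.002], [0.002, 0.0, -1.0]]
force: [-0.2, -1.6, -0.4]
opening: 0.0
```

```bash
cat > prof.py <<'E'
from look import *
ims=[cv2.cvtColor(bot.capture('scene'),cv2.COLOR_RGB2GRAY).astype(float) for _ in range(4)]
im=np.mean(ims,0)
np.set_printoptions(linewidth=200,precision=0,suppress=True)
for r in range(218,234): print(r,im[r,264:282])
state()
E
python3 prof.py
```

```text
218 [83. 82. 83. 82. 82. 85. 87. 87. 88. 88. 88. 86. 86. 84. 83. 83. 83. 82.]
219 [83. 83. 83. 82. 82. 84. 87. 89. 90. 91. 90. 87. 85. 83. 84. 82. 83. 82.]
220 [84. 83. 83. 82. 79. 80. 81. 84. 86. 86. 85. 85. 84. 84. 83. 84. 83. 84.]
221 [86. 86. 86. 83. 78. 72. 69. 71. 73. 72. 74. 75. 79. 83. 85. 84. 85. 84.]
222 [88. 88. 88. 86. 78. 66. 56. 56. 57. 54. 58. 63. 75. 84. 87. 87. 86. 86.]
223 [90. 90. 90. 89. 84. 74. 62. 57. 57. 56. 58. 68. 79. 87. 87. 87. 86. 86.]
224 [84. 86. 88. 89. 89. 84. 74. 69. 66. 67. 74. 84. 88. 86. 85. 84. 80. 81.]
225 [68. 73. 76. 80. 82. 81. 76. 71. 69. 69. 79. 86. 87. 80. 73. 68. 65. 63.]
226 [41. 49. 52. 57. 62. 64. 65. 68. 68. 64. 67. 72. 68. 61. 52. 44. 41. 38.]
227 [22. 24. 27. 30. 34. 41. 55. 64. 65. 58. 50. 46. 40. 35. 27. 21. 21. 19.]
228 [22. 18. 18. 18. 18. 32. 52. 66. 68. 57. 40. 24. 21. 16. 13. 14. 13. 17.]
229 [57. 50. 39. 30. 27. 38. 59. 74. 74. 60. 41. 24. 21. 20. 24. 28. 34. 42.]
230 [88. 81. 69. 56. 52. 56. 68. 78. 77. 64. 47. 41. 42. 45. 48. 54. 60. 67.]
231 [100.  95.  84.  78.  73.  72.  74.  77.  74.  66.  60.  62.  64.  64.  68.  71.  74.  78.]
232 [93. 89. 84. 80. 79. 77. 77. 76. 73. 70. 69. 70. 74. 72. 74. 74. 75. 73.]
233 [80. 78. 76. 78. 77. 77. 76. 75. 75. 75. 73. 74. 74. 75. 73. 72. 71. 70.]
t 6.9167 p [1. 0. 0.] yaw -107.22 F [-0. -1.  0.] M [-0.  0.  0.] open 0.004 tilt [-0. -0. -1.] j6 96.1
```

Emit:
arm_command(plan=[{"claw": 0,"dx": -0.08,"dy": 0.02,"dz": 0,"twist": 1},{"claw": 0,"dx": -0.08,"dy": 0.02,"dz": 0,"twist": 1},{"claw": 0,"dx": -0.08,"dy": 0.02,"dz": 0,"twist": 1}])

```text
time_s: 7.17
position: [0.5504, 0.0047, 0.1388]
tcp_rot: [[-0.313, -0.95, -0.001], [-0.95, 0.313, -0.001], [0.002, 0.001, -1.0]]
force: [-0.3, -1.7, 0.8]
opening: 0.004
```

```bash
python3 prof.py | sed -n '4,12p;17,99p'
```

```text
221 [86. 86. 85. 81. 74. 70. 71. 73. 74. 76. 78. 82. 84. 84. 85. 85. 85. 86.]
222 [89. 89. 86. 80. 69. 58. 56. 56. 57. 58. 64. 75. 84. 87. 88. 87. 87. 86.]
223 [90. 89. 89. 84. 76. 65. 60. 58. 59. 56. 62. 75. 86. 88. 87. 88. 86. 86.]
224 [84. 87. 87. 86. 85. 82. 74. 69. 66. 68. 74. 84. 88. 88. 86. 83. 81. 79.]
225 [66. 73. 76. 80. 83. 84. 76. 71. 69. 70. 78. 84. 84. 79. 74. 69. 65. 63.]
226 [42. 49. 53. 59. 63. 65. 65. 68. 68. 64. 66. 69. 67. 60. 52. 46. 40. 38.]
227 [22. 25. 25. 31. 37. 41. 53. 64. 66. 59. 50. 45. 41. 35. 28. 22. 21. 18.]
228 [22. 20. 18. 13. 19. 32. 53. 68. 68. 57. 40. 25. 20. 16. 15. 14. 13. 19.]
229 [57. 50. 39. 30. 24. 38. 60. 73. 74. 60. 40. 24. 19. 21. 25. 31. 36. 42.]
t 7.3667 p [1. 0. 0.] yaw -108.22 F [ 0. -0. -1.] M [-0.  0.  0.] open 0.004 tilt [-0. -0. -1.] j6 97.2
```

Emit:
arm_command(plan=[{"claw": 0,"dx": 0.5,"dy": 0,"dz": 0,"twist": 0},{"claw": 0,"dx": 1.2,"dy": 0,"dz": -0.3,"twist": 0},{"claw": 0,"dx": 1.2,"dy": 0,"dz": -2.5,"twist": 0},{"claw": 0,"dx": 1.2,"dy": 0,"dz": -4.5,"twist": 0},{"claw": 0,"dx": 1.2,"dy": 0,"dz": -4.5,"twist": 0}])

```text
time_s: 7.78
position: [0.5494, -0.0078, 0.1874]
tcp_rot: [[-0.313, -0.95, 0.007], [-0.95, 0.313, -0.003], [0.0, -0.007, -1.0]]
force: [0.5, 0.1, -0.0]
opening: 0.003
```

```bash
python3 prof.py | sed -n '4,12p;17,99p'; python3 -c "
from look import *
rel((.590,.0075,.18),-106)
look('9',(-193,-196,-197,-199))"
```

```text
221 [85. 86. 84. 79. 72. 69. 71. 72. 74. 75. 78. 82. 84. 84. 85. 85. 84. 83.]
222 [88. 88. 86. 80. 69. 59. 54. 55. 57. 58. 64. 74. 83. 85. 87. 87. 86. 85.]
223 [88. 88. 87. 82. 76. 66. 58. 56. 58. 55. 63. 76. 86. 88. 86. 86. 84. 86.]
224 [83. 85. 84. 86. 84. 82. 74. 68. 66. 66. 74. 83. 87. 86. 83. 82. 82. 79.]
225 [66. 71. 75. 80. 82. 81. 77. 72. 68. 70. 78. 83. 83. 78. 72. 68. 64. 62.]
226 [42. 48. 52. 58. 62. 64. 64. 67. 68. 64. 66. 69. 66. 59. 51. 44. 40. 40.]
227 [22. 23. 26. 32. 35. 41. 53. 65. 66. 58. 50. 44. 40. 35. 25. 20. 19. 20.]
228 [24. 21. 18. 15. 19. 31. 52. 67. 67. 57. 38. 25. 18. 15. 14. 13. 14. 16.]
229 [55. 49. 38. 30. 27. 38. 58. 72. 73. 60. 39. 24. 20. 22. 24. 26. 33. 42.]
t 7.9833 p [ 1. -0.  0.] yaw -108.24 F [ 0. -1. -0.] M [-0.  0.  0.] open 0.001 tilt [-0. -0. -1.] j6 95.9
t 7.9833 p [ 0.546  -0.0068  0.1831] yaw -108.24 F [ 0.43 -0.68 -0.18] M [-0.022  0.145  0.004] open 0.001 tilt [-2.5e-03 -9.0e-04 -1.0e+00] j6 95.9
dx -2.73 dy -3.74 dz 0.30 twist -2.2
```

View pics/scene9c.png

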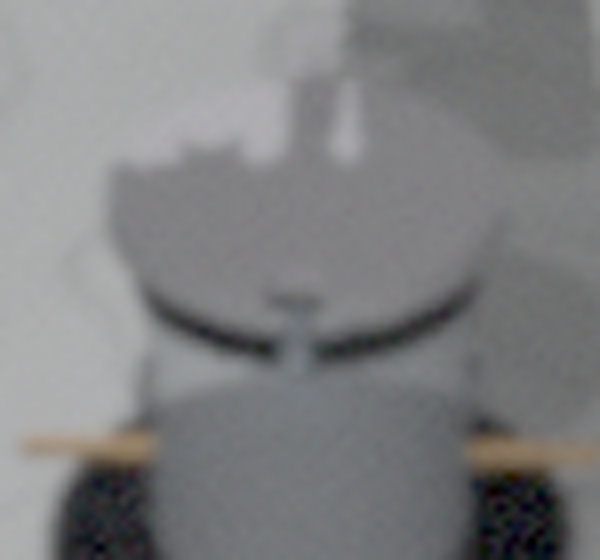

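Emit:
arm_command(plan=[{"claw": 0,"dx": -1.3,"dy": -1.8,"dz": 0,"twist": 0},{"claw": 0,"dx": -2.7,"dy": -3.7,"dz": 0,"twist": -2},{"claw": 0,"dx": -2.7,"dy": -3.7,"dz": 0,"twist": -2},{"claw": 0,"dx": -2.7,"dy": -3.7,"dz": 1,"twist": -2},{"claw": 0,"dx": -2.7,"dy": -3.7,"dz": 2,"twist": -2},{"claw": 0,"dx": -2.7,"dy": -3.7,"dz": 3,"twist": -2},{"claw": 0,"dx": -2.7,"dy": -3.7,"dz": 3.5,"twist": -2},{"claw": 0,"dx": -2.7,"dy": -3.7,"dz": 3.5,"twist": -2}])

```text
time_s: 8.7
position: [0.587, 0.0074, 0.1454]
tcp_rot: [[-0.28, -0.96, -0.008], [-0.96, 0.28, 0.0], [0.002, 0.008, -1.0]]
force: [0.5, 0.5, -0.5]
opening: 0.001
```

```bash
python3 -c "
from look import *
rel((.590,.0075,.133),-106)
look('10',(-193,-196,-197,-199))"
```

```text
t 8.7 p [0.587  0.0074 0.1454] yaw -106.26 F [ 0.51  0.49 -0.51] M [0.032 0.154 0.002] open 0.001 tilt [-8.4e-03  1.0e-04 -1.0e+00] j6 96.2
dx -0.09 dy -0.29 dz 1.23 twist -0.3
```

View pics/scene10c.png

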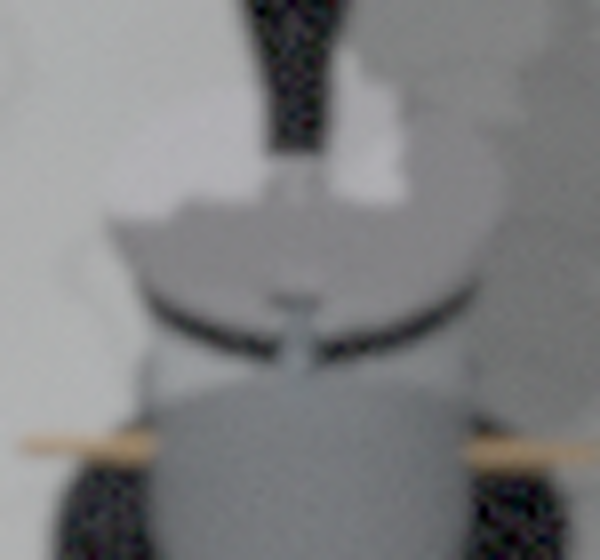

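Emit:
arm_command(plan=[{"claw": 0,"dx": 0,"dy": -0.2,"dz": 0.5,"twist": 0},{"claw": 0,"dx": 0,"dy": -0.2,"dz": 0.9,"twist": 0},{"claw": 0,"dx": 0,"dy": -0.2,"dz": 1.1,"twist": 0},{"claw": 0,"dx": 0,"dy": -0.2,"dz": 1.3,"twist": 0},{"claw": 0,"dx": 0,"dy": -0.2,"dz": 1.5,"twist": 0},{"claw": 0,"dx": 0,"dy": -0.2,"dz": 1.5,"twist": 0}])

```text
time_s: 9.25
position: [0.5898, 0.0067, 0.1314]
tcp_rot: [[-0.28, -0.96, -0.006], [-0.96, 0.28, -0.0], [0.002, 0.006, -1.0]]
force: [-0.5, 0.3, -0.4]
opening: 0.004
```

```bash
python3 -c "
from look import *
rel((.590,.0075,.125),-106)"
```

```text
t 9.25 p [0.5898 0.0067 0.1314] yaw -106.26 F [-0.48  0.32 -0.42] M [-0.046  0.211 -0.005] open 0.004 tilt [-6.2e-03 -4.0e-04 -1.0e+00] j6 96.2
dx -0.08 dy -0.01 dz 0.64 twist -0.3
```

Emit:
arm_command(plan=[{"claw": 0,"dx": 0,"dy": 0,"dz": 0.1,"twist": 0},{"claw": 0,"dx": 0,"dy": 0,"dz": 0.2,"twist": 0},{"claw": 0,"dx": 0,"dy": 0,"dz": 0.3,"twist": 0},{"claw": 0,"dx": 0,"dy": 0,"dz": 0.3,"twist": 0}])

```text
time_s: 9.58
position: [0.5898, 0.0067, 0.1285]
tcp_rot: [[-0.28, -0.96, -0.006], [-0.96, 0.28, -0.0], [0.002, 0.006, -1.0]]
force: [-1.3, 0.6, 2.8]
opening: 0.005
```

```bash
python3 -c "
from look import *
rel((.590,.0075,.125),-106)
look('11',(-193,-196,-197,-199))"
```

```text
t 9.5833 p [0.5898 0.0067 0.1285] yaw -106.25 F [-1.29  0.58  2.79] M [-0.035  0.326  0.004] open 0.005 tilt [-5.9e-03 -4.0e-04 -1.0e+00] j6 96.2
dx -0.08 dy 0.00 dz 0.35 twist -0.3
```

View pics/scene11c.png

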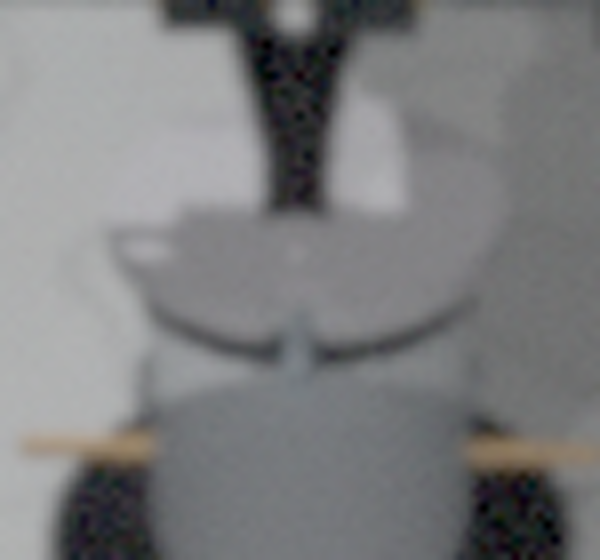

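Emit:
arm_command(plan=[{"claw": 0,"dx": 0,"dy": 0,"dz": 0.15,"twist": 0},{"claw": 0,"dx": 0,"dy": 0,"dz": 0.3,"twist": 0},{"claw": 0,"dx": 0,"dy": 0,"dz": 0.4,"twist": 0},{"claw": 0,"dx": 0,"dy": 0,"dz": 0.5,"twist": 0},{"claw": 0,"dx": 0,"dy": 0,"dz": 0.5,"twist": 0}])

```text
time_s: 10.05
position: [0.5899, 0.0067, 0.1252]
tcp_rot: [[-0.28, -0.96, -0.005], [-0.96, 0.28, -0.001], [0.002, 0.005, -1.0]]
force: [-5.1, 0.9, 13.3]
opening: 0.005
```

```bash
python3 -c "
from look import *
rel((.590,.0075,.125),-106)
look('12',(-193,-196,-197,-199))"
```

```text
t 10.05 p [0.5899 0.0067 0.1252] yaw -106.24 F [-5.13  0.85 13.26] M [-0.023  0.858 -0.006] open 0.005 tilt [-5.4e-03 -7.0e-04 -1.0e+00] j6 96.2
dx -0.08 dy 0.01 dz 0.02 twist -0.2
```

View pics/scene12c.png

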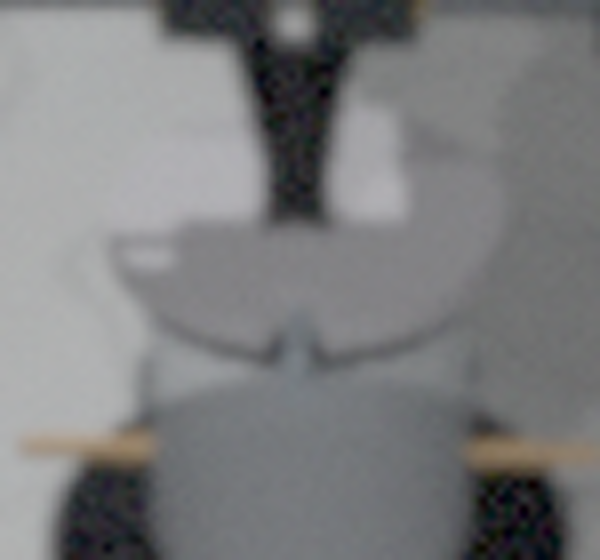

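Emit:
arm_command(plan=[{"claw": 0,"dx": 0,"dy": 0,"dz": 0.2,"twist": 0},{"claw": 0,"dx": 0,"dy": 0,"dz": 0.3,"twist": 0},{"claw": 0,"dx": 0,"dy": 0,"dz": 0.35,"twist": 0},{"claw": 0,"dx": 0,"dy": 0,"dz": 0.35,"twist": 0}])

```text
time_s: 10.43
position: [0.59, 0.0067, 0.1251]
tcp_rot: [[-0.279, -0.96, -0.004], [-0.96, 0.279, -0.001], [0.002, 0.004, -1.0]]
force: [-7.8, 0.5, 22.9]
opening: 0.002
```

```bash
python3 -c "
from look import *
rel((.590,.0075,.125),-106)
look('13',(-193,-196,-197,-199))"
```

```text
t 10.4333 p [0.59   0.0067 0.1251] yaw -106.22 F [-7.78  0.52 22.85] M [ 0.032  1.424 -0.008] open 0.002 tilt [-0.0043 -0.0012 -1.    ] j6 96.2
dx -0.08 dy 0.02 dz 0.01 twist -0.2
```

View pics/scene13c.png

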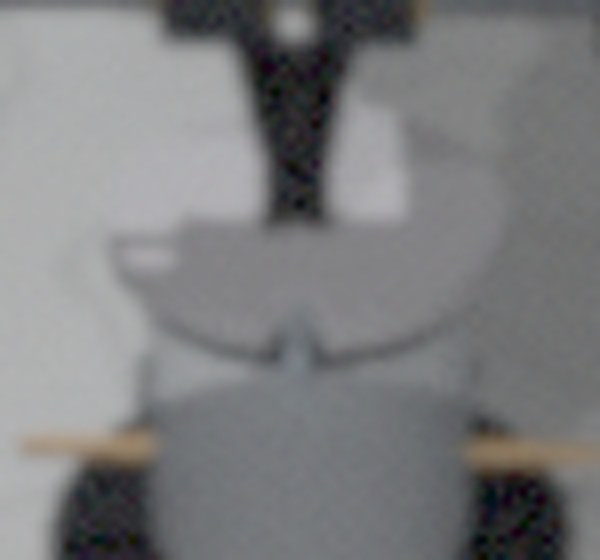

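Emit:
arm_command(plan=[{"claw": 0,"dx": 0,"dy": 0,"dz": -0.5,"twist": 0},{"claw": 0,"dx": 0,"dy": 0,"dz": -2,"twist": 0},{"claw": 0,"dx": 0,"dy": 0,"dz": -5,"twist": 0},{"claw": 0,"dx": 0,"dy": 0,"dz": -8,"twist": 0},{"claw": 0,"dx": 0,"dy": 0,"dz": -11,"twist": 0},{"claw": 0,"dx": 0,"dy": 0,"dz": -11,"twist": 0}])

```text
time_s: 10.98
position: [0.5947, 0.0063, 0.2409]
tcp_rot: [[-0.279, -0.96, 0.009], [-0.96, 0.279, -0.003], [0.001, -0.009, -1.0]]
force: [1.2, 0.4, -0.4]
opening: 0.009
```

```bash
python3 -c "
from look import *
rel((.45,.28,.25),-106)"
```

```text
t 10.9833 p [0.5947 0.0063 0.2409] yaw -106.22 F [ 1.18  0.39 -0.36] M [-0.005  0.124  0.046] open 0.009 tilt [ 0.0087 -0.0032 -1.    ] j6 96.2
dx -22.24 dy 21.53 dz -1.12 twist -0.2
```

Emit:
arm_command(plan=[{"claw": 0,"dx": -22,"dy": 21,"dz": -1.5,"twist": 0},{"claw": 0,"dx": -22,"dy": 21,"dz": -1.5,"twist": 0},{"claw": 0,"dx": -22,"dy": 21,"dz": -1.5,"twist": 0},{"claw": 0,"dx": -22,"dy": 21,"dz": -1.5,"twist": 0},{"claw": 0,"dx": -22,"dy": 21,"dz": -1.5,"twist": 0},{"claw": 0,"dx": -22,"dy": 21,"dz": -1.5,"twist": 0},{"claw": 0,"dx": -22,"dy": 21,"dz": -1.5,"twist": 0},{"claw": 0,"dx": -22,"dy": 21,"dz": -1.5,"twist": 0}])

```text
time_s: 11.65
position: [0.451, 0.2807, 0.2533]
tcp_rot: [[-0.275, -0.961, 0.007], [-0.961, 0.275, -0.001], [-0.001, -0.007, -1.0]]
force: [-0.1, -0.4, -0.3]
opening: 0.009
```

```bash
python3 -c "
from look import *
state()
look('14',(-193,-196,-197,-199))
im=bot.capture('top'); cv2.imwrite('pics/top14.png',im[:,:,::-1]); 
overlay('top','pics/top14.png','pics/o14t.png',(.590,.0075),-15.7,-181,240,175,80,75,8,drop=.008)
overlay('scene','pics/scene14.png','pics/o14s.png',(.590,.0085),-15.7,-181,235,185,75,70,8,drop=.008,sh=(.7,.8))
crop('pics/top14.png','pics/top14c.png',240,175,80,75,8)
a=cv2.imread('pics/o14s.png');b=cv2.imread('pics/scene14c.png');cv2.imwrite('pics/s14.png',cv2.resize(np.hstack([a,b]),None,fx=.66,fy=.66))
a=cv2.imread('pics/o14t.png');b=cv2.imread('pics/top14c.png');cv2.imwrite('pics/t14.png',cv2.resize(np.hstack([a,b]),None,fx=.62,fy=.62))
"
```

```text
t 11.65 p [0.451  0.2807 0.2533] yaw -105.95 F [-0.13 -0.4  -0.34] M [-0.026  0.204 -0.066] open 0.009 tilt [ 6.8e-03 -9.0e-04 -1.0e+00] j6 126.0
```

View pics/s14.png

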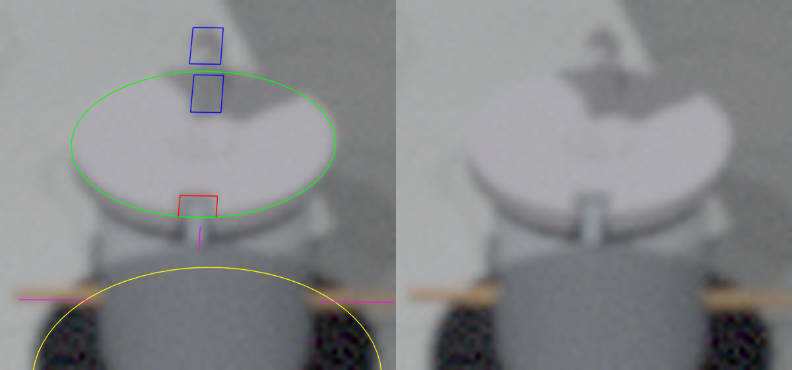

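View pics/t14.png

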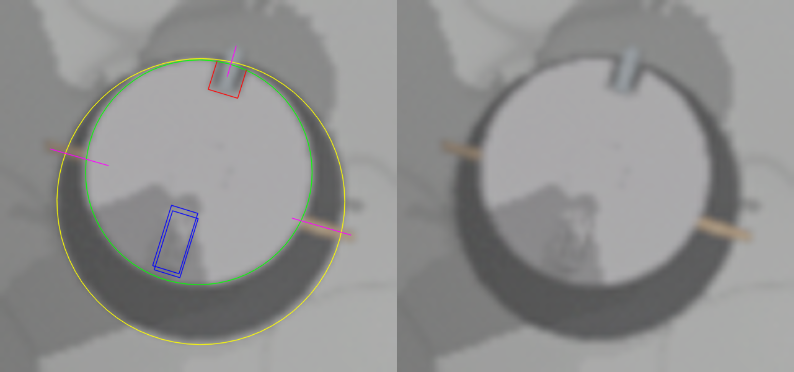

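View pics/top14.png

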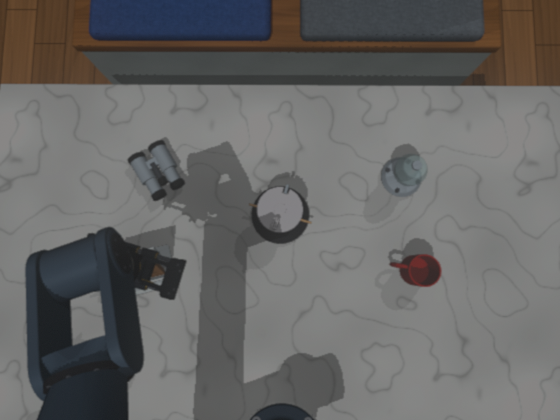

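```bash
python3 -c "
from rig import bot
print(bot.hand_in())"
```

```text
the job is handed in; nothing more can be done
None
```

The cap is turned with its notch over the pin and pressed down fully home. I handed the job in at about 11.75 s of the 51 s allowed.

- **Turning:** I shut the gripper and pushed only the tab's anticlockwise side. That swung the cap about 149° clockwise until the notch lined up with the pin to within about 1° in the scene camera.
- **Pressing:** I backed off, moved over the centre and pressed with the closed fingertips. The last press raised the force from 13 to 23 N and the tips moved only from 125.2 to 125.1 mm. That is a hard stop, and it matches the 125 mm given for a cap fully home.
- **Final pictures:** Both cameras show the pin inside the notch, and the cap outline matches the 8 mm-lower position. The force reading with the hand away was near zero.
- **Bystanders:** In the last top view the mug, binoculars and nectar feeder look unmoved. The book stand was hidden under the arm, so I could not confirm it there. The hand never went below about 0.22 m over it, and the stand is about 0.135 m high.

Two things disagreed along the way. The finger's contact face was about 6 mm thinner than I had assumed from its stated size, so the cap lagged my planned angle by about 10°. The scene camera was also off by about a pixel (2–3 mm). I corrected for both from the pictures before pressing.

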